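# Check an angle gauge on the sprung stud before boxing

## Robot

A 7-joint arm with a two-finger parallel gripper is mounted at the origin on the work surface. World frame = base frame: x ahead of the robot, y to its left, z up, the work surface at z = 0. Lengths are in mm, angles in degrees, forces in N, time in s.
With the tool pointing down it reaches from about 400 to 875 mm from the base axis. Payload 19.3 kg.
Tool frame: the origin (TCP) lies midway between the tips of the shut fingers; the grasp point (between the pads) lies 19 mm behind it; z points along the fingers, y is the direction in which the jaws open and shut (so a half turn about z gives the same grasp; the last joint's range is limited). The gripper opens to 85 mm and grips with 20 to 120 N. Pads are 22 mm wide; open, the fingers measure 114 mm over their backs; the gripper's body (76 mm by 85 mm) begins 54 mm behind the grasp point. The pads swing forward as they close: fully open they stand 13 mm farther back than shut.
Start: joints at [-4.022, 29.874, -2.08, 91.645, 1.215, 58.505, -6.463], TCP at [624.992, -0.025, 231.291] pointing down, gripper open.
Joint ranges: [-166.77, 166.77], [-17.47, 122.26], [-85.68, 81.53], [9.62, 139.38], [-72.42, 252.41], [9.2, 110.78], [-144.41, 144.41]. Speed limits (degrees/s): [108.29, 108.29, 136.94, 136.94, 172.46, 172.46, 172.46].

## Interface

Orientations are given as [roll, pitch, yaw] about the fixed x, y, z axes, in that order (R = Rz(yaw) Ry(pitch) Rx(roll)).
In Python, from workcell import manip gives the robot as it stands.
- The arm moves only by the tool jog_arm, never from a script. Its argument "targets" is text: rows parted by semicolons, each of 7 numbers parted by spaces: the shift along the tool's x, y, z normalised to -1 to 1, where 1 is 0.3 m, then the turn, a rotation vector about the tool's x, y, z normalised to -1 to 1, where 1 is 45 degrees, then the gripper's target within -1 to 1 (fully open at 1, half-way at 0, shut at -1). A call has 1 to 10 rows; each row is the pose to reach, as a shift and turn from the pose commanded when the call began, along the tool's axes at that moment; what a row does not reach only later rows make up. A row lasts 1/8 s, in which the tool goes at most 62.5 mm and 10.7 degrees, less where a joint would pass 70% of its speed; a pose out of reach is approached as far as the arm can. A call with a number of a shift or a turn outside -1 to 1 is refused whole. A call with a gripper value outside its range is refused whole. The fingers move at their own pace and stop on an object; "force" is the grip in N (left out, the last holds). Time passes only in rows, so rows that repeat a pose let the fingers close. It gives the time, the measured TCP pose, the force and the opening at its end, in the units of the state.
- manip.get_state(): the state, without advancing time (a new reading comes with each control period).
- manip.read_camera(name): name is "scene" or "side" or "wrist"; returns (picture, depth): 420x560x3 uint8, red, green, blue; 420x560 float32, mm along the optical axis (not along the pixel's ray), 0 where there is no reading.
- manip.camera_params(name): a dict with "K" (3x3 intrinsics, pixels), "k1" (the pictures are not rectified: a ray, as slopes to the right and down, at radius r is drawn at 1 + k1 r^2 times it, then the intrinsics apply), "position" and "attitude" of the camera in the world. Camera axes: x right, y up, looking along -z (the intrinsics and any distortion apply to the point x, -y, -z); pixel columns grow to the right and rows downward; lengths in mm; the calibration is good to about 2 mm. A picture is of the moment at which its call begins: read the wrist's pose just before it. camera_params takes no time and is no camera call; for the wrist camera it gives the pose at the moment of the call.
- manip.job_done(): hands the job in, once; it reports no verdict.
Trained networks look in the newest picture that a camera, given by its name, has taken for a name from the list of things; names that differ only in an ending like _2 or _b are one class to them, and where a whole thing is asked for, a point or a joint stands for the part that bears it (a point fixed in the world has none). Each returns a list of dicts, best first, with "conf" (0 to 1); they miss things now and then, are a little off and sometimes report something else, mostly with a low value. They report only what shows in the picture. A call takes as long as a camera call. They do not tell look-alikes from the thing itself.
- manip.boxes_of(camera, query): "box" ([left, top, right, bottom] in pixels, round what is visible of it).
The state is a dict: "clock": time; "joints": joint angles; "dq": joint speeds; "effort": joint torques, N m; "position": TCP position; "ee_rot": TCP orientation; "wrist_force": force on the tool from outside, world axes, zero at the start; "moment": the same for the moment, N m; "grip_width": opening from 0.0 (shut) to 1.0 (fully open).
Only numpy, scipy, OpenCV 4.12 (cv2) and the standard library are available. Lean on these libraries where they do the work, as an engineer would, in place of code of your own. Each camera call takes 0.05 s, during which the arm holds its last target. There are 200 camera calls.

## Task

Do the pointer check on the orange angle gauge before it is boxed: pick it up gently by its grip, stand it upright astride the slim steel part of the check stand's stepped, sprung stud so that the stud sits home in the vee of its foot and the needle stands near the middle of the scale, then rock it on the stud until the needle settles on the gauge's red mark. Finish while still holding it there, gripped and lightly pressed on the stud with the needle at rest on the mark; never squeeze the housing hard or push the stud down to its stop, and leave everything else on the bench where it is.

Things in the scene. Friction and masses are not known exactly. Their poses are not given: they have to be found in the camera images.
- gauge_grip (a point): Middle of the grip of the loose orange angle gauge (124 mm tall, 0.28 kg), 107 mm above its foot. x points out of the white dial, z up. The grip, 24 mm deep (x) by 46 wide, spans heights 90 to 124; take it from above, fingers on front and back (closing along x). Below: housing 24 x 76 mm, steel foot 34 x 90 x 14 mm. Squeeze under 70 N a finger.
- gauge_vee (a point): Seat point in the orange gauge's foot, axes as gauge_grip, 1.7 mm above the foot's underside, 105.3 mm straight below gauge_grip. A 90-degree vee groove, 26 mm wide and 13 mm deep, runs along x through the middle of the underside; when the stud's slim part is home in it, the stud's axis passes through this point.
- gauge_needle (a joint): Angle (rad) of the orange gauge's black weighted needle about the gauge's x axis; 0 points at mid-scale, towards the grip. The weight keeps it plumb, so tilting the gauge by +a about its x axis makes this read -a. It settles in about half a second.
- gauge_mark (a joint): Angle (rad) of the red set-mark at the rim of the orange gauge's dial, same axis, zero and sense as gauge_needle, so the needle is on the mark when the two values are equal. It stays where it was set, between 0.24 and 0.50 rad.
- gauge_needle_tip (a point): Tip of the black needle, 28 mm from the pivot, the pivot lying 52 mm above the foot's underside; z points along the needle to its tip.
- gauge_mark_tip (a point): The red mark (4 mm wide) on the orange gauge's dial, 28 mm from the pivot; z points from the pivot to the mark.
- stand: Check stand fixed to the bench; origin under the centre of its grey base plate (130 x 100 x 12 mm). At its -x end a column carries a dark steel head (56 mm wide, top 95 mm above the bench) from which the stud sticks out level to +x; stud_seat is 17 mm to +x of the origin.
- stud_seat (a point): Point on the stud's axis at the middle of its slim part, 82 mm above the bench unpressed; x along the stud, away from the head, z up. The slim part is round steel, 16 mm diameter, 25 mm long to each side; towards the head follow a brass collar (22 mm diameter, 10 mm long, not to be ridden on) and the head's face. Seat the foot within 10 mm of this point.
- stud (a joint): How far the stud and its head are pressed down (m) against their spring: 0 at rest, stop at 0.012. The spring needs about 0.8 N to start and 0.6 N more for each mm. A few mm is a light press.
- blue_gauge_grip (a point): A finished gauge like the orange one but blue (90 x 34 mm foot, 124 mm tall), standing on its foot; a bystander. This point is the middle of its grip, 107 mm above its foot.
- grey_gauge_grip (a point): A finished gauge like the orange one but grey (90 x 34 mm foot, 124 mm tall), standing on its foot; a bystander. This point is the middle of its grip, 107 mm above its foot.
- small_carton: Closed white carton, 130 x 100 x 45 mm, a bystander; origin at the centre of its underside.
- open_carton: Open white carton tray, 170 x 130 x 45 mm, a bystander; origin at the centre of its underside.
- screwdriver: Yellow-handled screwdriver, 170 mm long, lying on the bench, a bystander.
- label_roll: Roll of blank paper labels lying flat, 84 mm in diameter, 40 mm high, a bystander.
- swab_jar: White jar with a blue cap, 64 mm in diameter, 85 mm tall, a bystander.
Mind the look-alikes: they are no part of the job. Of the things that look like the part that bears gauge_grip, the smaller one is meant.

How it is judged:
By the outcome, as a careful person would: the job done as asked, in the order asked, and still so for the second after the job is handed in, while the arm keeps its last pose, push and grip.
It also fails if it takes over 58 s, if anything falls off the work surface, if the arm or the gripper's body presses on something with over 40 N, if the wrist force passes 120 N, or if a joint passes its speed limit or range.

## Working session

There is one attempt and no reset: what is moved stays moved. The work goes in short steps, Python scripts to look and compute and a tool call to move; the robot and the scene stay as the last step left them, time stands still between calls to the robot, and variables do not carry over. Pictures are saved under pics/ and viewed, about 8 in all and at most 12, crops included, and the job is handed in when it is done.

Besides the shell and the picture viewer there is one more tool, called after "Call:" by a JSON object that holds its "method" and its "body". jog_arm: Moves the arm, as the interface text tells. Scaled input: -1 to 1 covers 0.3 m each way for a shift and 45 degrees each way for a turn. Its arguments: {"type":"object","properties":{"targets":{"type":"string"},"force":{"type":"number"}},"required":["targets"]}

```bash
mkdir -p pics; cat > h.py <<'E'
import numpy as np, cv2
from workcell import manip
from scipy.spatial.transform import Rotation as R
def rot(att):
    a=np.array(att,float)
    if a.shape==(3,3): return a
    return R.from_euler('xyz',a,degrees=True).as_matrix()
def cam(n):
    p=manip.camera_params(n); return np.array(p['K']),p['k1'],np.array(p['position']),rot(p['attitude'])
def ray(c,u,v):
    K,k1,P,A=c
    xd=(np.asarray(u,float)-K[0,2])/K[0,0]; yd=(np.asarray(v,float)-K[1,2])/K[1,1]
    x,y=xd,yd
    for _ in range(20):
        s=1+k1*(x*x+y*y); x,y=xd/s,yd/s
    return np.stack([x,-y,-np.ones_like(x)],-1)@A.T
def pt(c,u,v,d): return c[2]+ray(c,u,v)*np.asarray(d)[...,None]
def onz(c,u,v,z):
    r=ray(c,u,v); return c[2]+r*((z-c[2][2])/r[...,2])[...,None]
def proj(c,X):
    K,k1,P,A=c; q=(np.asarray(X,float)-P)@A; x=q[...,0]/-q[...,2]; y=-q[...,1]/-q[...,2]; s=1+k1*(x*x+y*y)
    return np.stack([K[0,0]*x*s+K[0,2],K[1,1]*y*s+K[1,2]],-1)
def save(n,im): cv2.imwrite('pics/'+n+'.png',cv2.cvtColor(im,cv2.COLOR_RGB2BGR))
E
python3 - <<'E'
from h import *
print(manip.get_state())
ims=[]
for n in('scene','side'):
    im,d=manip.read_camera(n); ims.append(im); np.savez('/tmp/'+n,im=im,d=d)
    print(n,manip.camera_params(n))
    for q in('gauge_grip','stand'): print(q,[(np.round(b['box']),round(b['conf'],2)) for b in manip.boxes_of(n,q)])
save('a',ims[0]);save('b',ims[1])
E
```

```text
{'clock': 0.0, 'joints': array([-4.02270165, 29.91046499, -2.08085128, 91.67258829,  1.21444657,
       58.50569619, -6.46404957]), 'dq': array([-0.00247346,  0.03910729, -0.04222283,  0.03653955, -0.00062648,
       -0.0221869 ,  0.02391297]), 'effort': array([-4.24098413e-03, -9.27110124e+01,  1.97758444e+00, -3.69928443e+01,
        1.76317629e-02,  8.19846697e-03, -6.58496788e-05]), 'position': array([ 6.24662432e+02, -3.58942929e-02,  2.30719071e+02]), 'ee_rot': array([-1.79933479e+02,  4.87185708e-03,  8.99982647e+01]), 'wrist_force': array([ 0.31601218, -0.20979206,  0.3567304 ]), 'moment': array([ 0.02017947,  0.04576198, -0.00012764]), 'grip_width': 0.9980244008671346}
scene {'K': array([[404.63036832,   0.        , 281.58504099],
       [  0.        , 404.63036832, 205.26992498],
       [  0.        ,   0.        ,   1.        ]]), 'k1': -0.06742126759446218, 'position': array([1258.20419658,   34.17721278, 1190.13432381]), 'attitude': array([35.70376943, -0.47744776, 91.55503669])}
gauge_grip [(array([199., 212., 228., 236.]), 0.65), (array([157., 124., 186., 177.]), 0.59), (array([322., 201., 354., 246.]), 0.46)]
stand [(array([320., 201., 352., 245.]), 0.7), (array([200., 206., 230., 236.]), 0.58)]
side {'K': array([[418.38986097,   0.        , 281.78009333],
       [  0.        , 418.38986097, 208.80099559],
       [  0.        ,   0.        ,   1.        ]]), 'k1': 0.0027357902104714906, 'position': array([ 160.23057525, -779.73838383,  819.62611226]), 'attitude': array([ 50.08670254,  -1.04533392, -20.4172306 ])}
gauge_grip [(array([200., 355., 268., 420.]), 0.73), (array([318., 249., 345., 304.]), 0.64), (array([252., 163., 282., 186.]), 0.61)]
stand [(array([240., 166., 290., 207.]), 0.74)]
```

View pics/a.png

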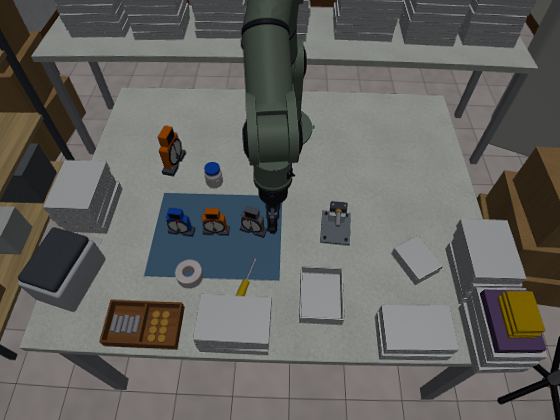

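View pics/b.png

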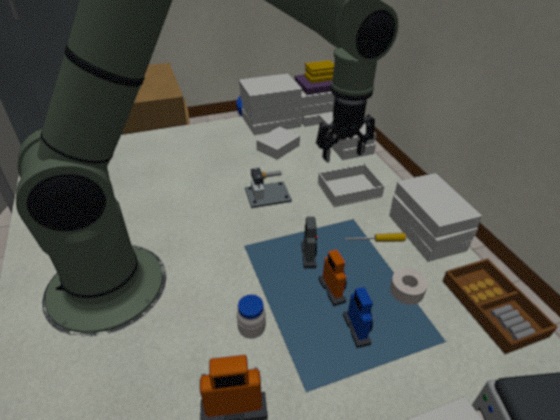

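The scene picture shows two orange candidates: a small one on the mat at (213,222), between blue (178,222) and grey (253,222), and a larger one at (171,150). The one on the mat is meant. The stand is at (337,222), with its stud pointing at the camera. Next I measure them.

```bash
python3 - <<'E'
from h import *
def cloud(n):
    z=np.load('/tmp/%s.npz'%n); c=cam(n); v,u=np.mgrid[:420,:560]; return z['im'],z['d'],pt(c,u,v,z['d']),c
for n in('scene','side'):
    im,d,P,c=cloud(n); hsv=cv2.cvtColor(im,cv2.COLOR_RGB2HSV)
    org=(hsv[...,0]<18)&(hsv[...,1]>150)&(hsv[...,2]>60)&(d>0)
    k,l,s,ce=cv2.connectedComponentsWithStats(org.astype(np.uint8))
    for i in range(1,k):
        if s[i,4]>60:
            q=P[l==i]; print(n,s[i],np.round(np.percentile(q,[2,50,98],axis=0)).tolist())
            t=q[q[:,2]>95]
            if len(t)>8: 
                w=t[:,:2]-t[:,:2].mean(0); e,V=np.linalg.eigh(w.T@w); print('  top',t.mean(0).round(),'n',len(t),'minrect',cv2.minAreaRect(t[:,:2].astype(np.float32)))
    # above-table things near stand & neighbours
    for nm,(x0,x1,y0,y1) in dict(stand=(480,760,-260,-60),).items():
        m=(P[...,0]>x0)&(P[...,0]<x1)&(P[...,1]>y0)&(P[...,1]<y1)&(d>0)
        for a,b in((7,17),(65,100)):
            q=P[m&(P[...,2]>a)&(P[...,2]<b)]; 
            if len(q): print(n,nm,a,b,len(q),np.percentile(q,[2,50,98],axis=0).round().tolist(),cv2.minAreaRect(q[:,:2].astype(np.float32)))
    for nm,b in dict(blue=(165,205,195,240),grey=(238,205,268,238)).items():
        if n=='scene':
            q=P[b[1]:b[3],b[0]:b[2]]; q=q[q[...,2]>80]; q=q[(q[:,2]<135)];print(nm,np.percentile(q,[2,50,98],axis=0).round().tolist())
im=np.load('/tmp/scene.npz')['im']
a=cv2.resize(im[190:260,150:290],None,fx=5.6,fy=5.6,interpolation=3)
b=cv2.resize(im[190:250,310:365],None,fx=4,fy=3.6,interpolation=3)
o=np.zeros((600,800,3),np.uint8);o[:a.shape[0],:a.shape[1]]=a;o[392:392+208,:b.shape[1]]=b[:208]
save('c',o)
E
```

```text
scene [158 126  19  43 332] [[186.0, -426.0, 36.0], [245.0, -408.0, 129.0], [269.0, -384.0, 177.0]]
  top [ 235. -406.  147.] n 269 minrect ((220.01177978515625, -401.7293395996094), (39.153480529785156, 98.98564147949219), 76.8348159790039)
scene [202 208  23  15 157] [[507.0, -237.0, 81.0], [524.0, -202.0, 119.0], [533.0, -167.0, 126.0]]
  top [ 522. -204.  121.] n 92 minrect ((520.3088989257812, -203.34681701660156), (28.130891799926758, 45.19378662109375), 1.1848536729812622)
scene [ 100  300   82   46 1642] [[802.0, -485.0, 1.0], [862.0, -370.0, 7.0], [927.0, -271.0, 42.0]]
scene stand 7 17 212 [[505.0, -252.0, 7.0], [536.0, -159.0, 13.0], [746.0, -63.0, 17.0]] ((625.7040405273438, -156.55734252929688), (193.4842071533203, 260.81341552734375), 87.0210952758789)
scene stand 65 100 280 [[505.0, -239.0, 65.0], [529.0, -176.0, 85.0], [536.0, -65.0, 99.0]] ((516.297119140625, -151.41494750976562), (40.049808502197266, 181.40606689453125), 2.6687121391296387)
blue [[514.0, -356.0, 81.0], [533.0, -319.0, 108.0], [541.0, -289.0, 126.0]]
grey [[499.0, -108.0, 81.0], [520.0, -73.0, 105.0]
[... 293 characters left out ...]
98] [[800.0, -489.0, 5.0], [872.0, -379.0, 9.0], [925.0, -276.0, 43.0]]
side [ 200  355   61   62 2579] [[166.0, -433.0, 34.0], [213.0, -419.0, 116.0], [261.0, -393.0, 176.0]]
  top [ 214. -415.  142.] n 1618 minrect ((215.35726928710938, -409.5595397949219), (31.505834579467773, 102.11998748779297), 77.64995574951172)
side stand 7 17 397 [[488.0, -254.0, 7.0], [512.0, -169.0, 14.0], [750.0, -63.0, 17.0]] ((618.0330810546875, -158.621337890625), (197.17837524414062, 274.99658203125), 86.31851196289062)
side stand 65 100 453 [[492.0, -243.0, 66.0], [509.0, -198.0, 86.0], [532.0, -82.0, 99.0]] ((512.7747802734375, -157.48951721191406), (37.66216278076172, 172.4267120361328), 3.359346389770508)
```

View pics/c.png

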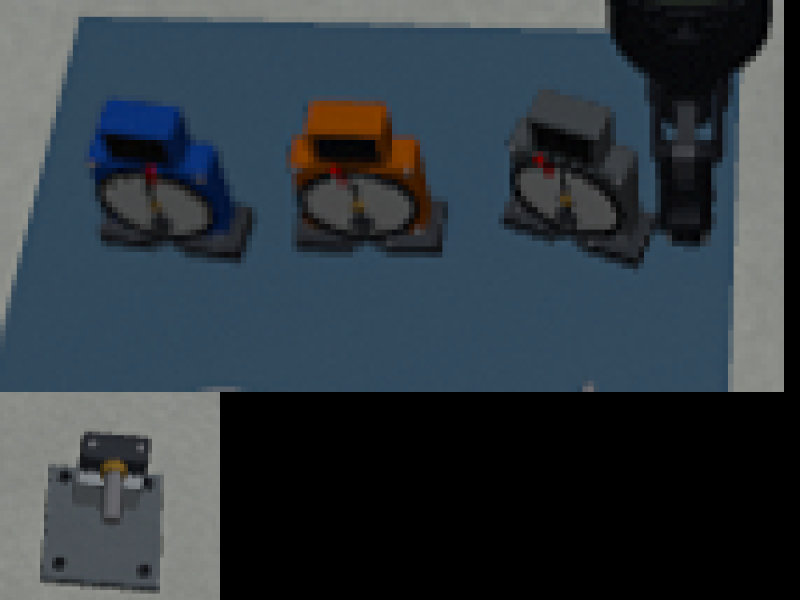

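Close crop (c): the small orange gauge has its dial towards +x and the red mark to the left of centre, which is positive. Next is the stand, which lies at +y.

```bash
python3 - <<'E'
from h import *
for n in('scene','side'):
    z=np.load('/tmp/%s.npz'%n); c=cam(n); v,u=np.mgrid[:420,:560]; d=z['d'];P=pt(c,u,v,d)
    m=(P[...,0]>430)&(P[...,0]<650)&(P[...,1]>60)&(P[...,1]<300)&(d>0)
    for a,b in((7,17),(80,100)):
        q=P[m&(P[...,2]>a)&(P[...,2]<b)]
        if len(q): print(n,a,b,len(q),np.percentile(q,[1,50,99],axis=0).round().tolist(),cv2.minAreaRect(q[:,:2].astype(np.float32)))
    if n=='scene':
        # base corners from crop: (41,582),(159,592),(163,475),(48,465) -> px
        C=np.array([(41,582),(159,592),(163,475),(48,465)],float); C=C/[4,3.6]-[0,392/3.6]+[310,190]
        print(onz(c,C[:,0],C[:,1],12.).round())
        S=np.array([(112,520),(112,472)],float)/[4,3.6]-[0,392/3.6]+[310,190]
        print('stud',onz(c,S[:,0],S[:,1],90.).round())
E
```

```text
scene 7 17 678 [[434.0, 158.0, 7.0], [512.0, 206.0, 11.0], [562.0, 260.0, 16.0]] ((496.5263977050781, 209.435546875), (100.1048812866211, 133.44775390625), 84.58177185058594)
scene 80 100 231 [[447.0, 185.0, 81.0], [475.0, 209.0, 91.0], [538.0, 238.0, 98.0]] ((491.9215087890625, 210.1013641357422), (53.66447448730469, 92.83248138427734), 88.06095886230469)
[[563. 155.  12.]
 [571. 254.  12.]
 [437. 267.  12.]
 [429. 165.  12.]]
stud [[542. 207.  90.]
 [490. 210.  90.]]
side 7 17 654 [[431.0, 155.0, 8.0], [506.0, 197.0, 13.0], [559.0, 259.0, 17.0]] ((498.1607971191406, 206.8177490234375), (106.04566955566406, 135.58839416503906), 86.45391082763672)
side 80 100 253 [[446.0, 182.0, 80.0], [470.0, 203.0, 92.0], [534.0, 238.0, 99.0]] ((490.7707214355469, 211.28964233398438), (91.2983627319336, 59.19215393066406), 0.6735383868217468)
```

Call:
{"method": "jog_arm", "body": {"targets": "-0.68 -0.35 0 0 0 0 1;-0.68 -0.35 0 0 0 0 1;-0.68 -0.35 0 0 0 0 1;-0.68 -0.35 0 0 0 0 1;-0.68 -0.35 0 0 0 0 1;-0.68 -0.35 0 0 0 0 1;-0.68 -0.35 0 0 0 0 1"}}

```text
clock: 1.18
position: [520.5, -202.8, 231.2]
ee_rot: [-180.0, -0.0, 90.1]
wrist_force: [-0.2, -0.4, -0.0]
grip_width: 1.0
```

```bash
python3 - <<'E'
from h import *
s=manip.get_state(); print(s['clock'],s['position'],s['ee_rot'],s['wrist_force'])
c=cam('wrist'); im,d=manip.read_camera('wrist'); np.savez('/tmp/w1',im=im,d=d); save('w1',im)
print(c[2])
v,u=np.mgrid[:420,:560];P=pt(c,u,v,d); hsv=cv2.cvtColor(im,cv2.COLOR_RGB2HSV)
o=(hsv[...,0]<18)&(hsv[...,1]>150)&(hsv[...,2]>50)&(d>0)
q=P[o&(P[...,2]>118)&(P[...,2]<130)]; print(len(q),np.percentile(q,[1,50,99],axis=0).round(1),cv2.minAreaRect(q[:,:2].astype(np.float32)))
E
```

```text
1.175 [ 520.54844829 -202.8189246   231.18788109] [-1.79998728e+02 -2.22872462e-02  9.01001615e+01] [-0.20884269 -0.35493494 -0.03557181]
[ 520.68926568 -121.75566612  373.24047258]
1390 [[ 225.7 -396.4  119. ]
 [ 519.7 -204.4  123.1]
 [ 532.3 -181.9  128.7]] ((385.241943359375, -299.941650390625), (375.1043395996094, 47.30146408081055), 35.234336853027344)
```

View pics/w1.png

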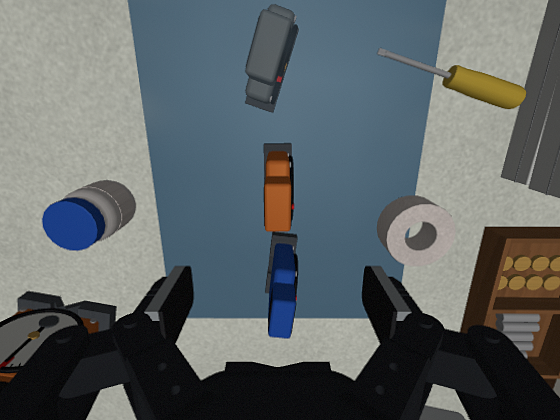

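The wrist view shows the orange grip at about (278,190), the grey gauge above it and the blue one below it. I restrict the fit to the orange grip's top.

```bash
python3 - <<'E'
from h import *
z=np.load('/tmp/w1.npz'); im,d=z['im'],z['d']; c=cam('wrist')
v,u=np.mgrid[:420,:560];P=pt(c,u,v,d); hsv=cv2.cvtColor(im,cv2.COLOR_RGB2HSV)
o=(hsv[...,0]<18)&(hsv[...,1]>150)&(hsv[...,2]>50)&(u>250)&(u<310)&(v<240)
q=P[o&(P[...,2]>119)&(P[...,2]<130)]; print(len(q),np.percentile(q,[1,50,99],axis=0).round(1).tolist(),cv2.minAreaRect(q[:,:2].astype(np.float32)))
E
```

```text
1266 [[508.9, -225.9, 119.5], [520.5, -202.8, 123.1], [532.2, -182.2, 124.6]] ((520.9398803710938, -203.97349548339844), (24.343656539916992, 44.93685531616211), 1.0339500904083252)
```

Call:
{"method": "jog_arm", "body": {"targets": "-0.004 0.001 0.2 0 0 -0.022 1;-0.004 0.001 0.35 0 0 -0.022 1;-0.004 0.001 0.43 0 0 -0.022 1;-0.004 0.001 0.463 0 0 -0.022 1;-0.004 0.001 0.463 0 0 -0.022 0;-0.004 0.001 0.463 0 0 -0.022 -0.3;-0.004 0.001 0.463 0 0 -0.022 -1;-0.004 0.001 0.463 0 0 -0.022 -1;-0.004 0.001 0.463 0 0 -0.022 -1;-0.004 0.001 0.463 0 0 -0.022 -1", "force": 45}}

```text
clock: 2.48
position: [520.7, -205.4, 93.3]
ee_rot: [179.9, 0.0, 91.0]
wrist_force: [-0.9, 0.3, 8.6]
grip_width: 0.273
```

Call:
{"method": "jog_arm", "body": {"targets": "0 0 -0.04 0 0 0 -1;0 0 -0.12 0 0 0 -1;0 0 -0.28 0 0 0 -1;0 0 -0.43 0 0 0 -1;0 0 -0.53 0 0 0 -1;0 0 -0.55 0 0 0 -1"}}

```text
clock: 3.22
position: [520.8, -205.4, 259.7]
ee_rot: [179.8, 0.1, 91.0]
wrist_force: [-0.1, -1.1, -3.6]
grip_width: 0.272
```

Call:
{"method": "jog_arm", "body": {"targets": "0.08 0 0 0 0 0 -1;0.22 0 0 0 0 0.03 -1;0.38 0 0 0 0 0.06 -1;0.55 0 0 0 0 0.1 -1;0.72 0 0 0 0 0.127 -1;0.9 0 0 0 0 0.127 -1"}}

```text
clock: 3.98
position: [514.9, 66.1, 256.6]
ee_rot: [-179.9, 0.0, 85.2]
wrist_force: [1.5, -0.1, -2.8]
grip_width: 0.278
```

```bash
python3 - <<'E'
from h import *
s=manip.get_state(); print(s['clock'],s['position'],s['ee_rot'],s['wrist_force'])
r=rot(s['ee_rot']); print(((np.array([515,207.5,259])-s['position'])@r/300).round(3))
E
```

```text
3.975 [514.90074493  66.09482537 256.56919807] [-1.79931225e+02  2.76405617e-02  8.52303789e+01] [ 1.50873622 -0.10772029 -2.77128715]
[ 0.47  -0.039 -0.008]
```

Call:
{"method": "jog_arm", "body": {"targets": "0.15 -0.012 0 0 0 0 -1;0.32 -0.026 0 0 0 0 -1;0.43 -0.036 0 0 0 0 -1;0.47 -0.039 0 0 0 0 -1;0.47 -0.039 0 0 0 0 -1;0.47 -0.039 0 0 0 0 -1"}}

```text
clock: 4.72
position: [515.7, 204.7, 257.1]
ee_rot: [-180.0, 0.0, 85.2]
wrist_force: [0.2, -0.3, -2.7]
grip_width: 0.275
```

```bash
python3 - <<'E'
from h import *
s=manip.get_state(); print(s['clock'],s['position'],s['ee_rot'],s['wrist_force'],s['moment'],s['grip_width'])
T=[]
for n in('scene','side','wrist'):
    c=cam(n); im,d=manip.read_camera(n); np.savez('/tmp/%s2'%n,im=im,d=d)
    X=proj(c,np.array([[515,207.5,82.]]))[0]; print(n,X)
    if n!='wrist':
        x,y=[int(a) for a in X]; x0=max(x-45,0);y0=max(y-65,0); T.append(cv2.resize(im[y0:y0+95,x0:x0+90],(400,422),interpolation=3))
    else: w=im
    v,u=np.mgrid[:420,:560];P=pt(c,u,v,d); hsv=cv2.cvtColor(im,cv2.COLOR_RGB2HSV)
    near=(np.hypot(P[...,0]-515,P[...,1]-207)<80)&(d>0)
    o=near&(hsv[...,0]<18)&(hsv[...,1]>150)&(P[...,2]>150); q=P[o]
    if len(q): print('orange',len(q),np.percentile(q,[2,50,98],axis=0).round().tolist())
    st=near&(P[...,2]>80)&(P[...,2]<99); q=P[st]; print('stud/head',len(q)); 
    q=q[q[:,0]>497]
    if len(q)>5: print(' slim',len(q),np.percentile(q,[2,50,98],axis=0).round(1).tolist(),cv2.fitLine(q[:,:2].astype(np.float32),2,0,.01,.01).ravel().round(3))
o=np.hstack(T); save('d',o); save('w2',w)
E
```

```text
4.725 [515.69630644 204.7204226  257.09243379] [-1.79980016e+02  4.97555255e-02  8.51848882e+01] [ 0.180615   -0.31046756 -2.71927576] [-0.0185106  -0.0509244  -0.04295316] 0.2750458463597157
scene [337.46133548 219.87580677]
orange 194 [[506.0, 168.0, 189.0], [524.0, 188.0, 252.0], [535.0, 241.0, 311.0]]
stud/head 103
 slim 52 [[498.9, 198.7, 81.7], [519.4, 207.5, 88.0], [537.7, 215.6, 92.6]] [ 9.96000e-01 -8.80000e-02  5.19182e+02  2.07121e+02]
side [273.4703753  173.58287199]
orange 465 [[496.0, 165.0, 189.0], [510.0, 182.0, 249.0], [528.0, 221.0, 412.0]]
stud/head 254
 slim 60 [[497.8, 195.6, 80.9], [517.1, 203.0, 88.6], [535.4, 211.6, 92.6]] [ 9.99000e-01 -4.30000e-02  5.17087e+02  2.03444e+02]
wrist [276.16931811 185.14030753]
orange 8069 [[505.0, 186.0, 204.0], [517.0, 224.0, 286.0], [529.0, 243.0, 288.0]]
stud/head 1753
```

View pics/d.png

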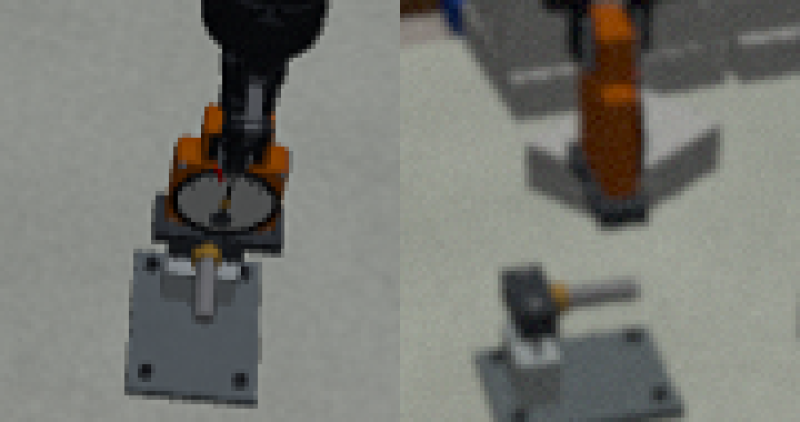

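The stud axis fits y≈207.2 at x≈517 with a yaw of about -5°, and the gauge hangs upright above it. I go down to just above the stud and read the state.

Call:
{"method": "jog_arm", "body": {"targets": "0 0 0.06 0 0 0 -1;0 0 0.14 0 0 0 -1;0 0 0.2 0 0 0 -1;0 0 0.23 0 0 0 -1;0 0 0.23 0 0 0 -1;0 0 0.23 0 0 0 -1"}}

```text
clock: 5.62
position: [515.9, 206.3, 189.1]
ee_rot: [180.0, -0.0, 85.3]
wrist_force: [0.5, -0.2, -2.4]
grip_width: 0.276
```

```bash
python3 - <<'E'
from h import *
s=manip.get_state(); print(s['clock'],s['position'],s['ee_rot'],s['wrist_force'],s['moment'],s['grip_width'])
T=[]
for n in('scene','side'):
    c=cam(n); im,d=manip.read_camera(n)
    X=proj(c,np.array([[515,207.5,82.]]))[0]
    x,y=[int(a) for a in X]; x0=max(x-30,0);y0=max(y-45,0); T.append(cv2.resize(im[y0:y0+65,x0:x0+60],(400,433),interpolation=3))
    v,u=np.mgrid[:420,:560];P=pt(c,u,v,d); hsv=cv2.cvtColor(im,cv2.COLOR_RGB2HSV)
    near=(np.hypot(P[...,0]-515,P[...,1]-207)<80)&(d>0)
    o=near&(hsv[...,0]<18)&(hsv[...,1]>150)&(P[...,2]>105)&(P[...,2]<175); q=P[o]
    print('orange housing',len(q),np.percentile(q,[2,50,98],axis=0).round().tolist())
    st=near&(P[...,2]>80)&(P[...,2]<105)&(hsv[...,2]<90); q=P[st]; print('foot',len(q),np.percentile(q,[2,50,98],axis=0).round().tolist())
save('e',np.hstack(T))
E
```

```text
5.625 [515.94886973 206.27538291 189.10521441] [ 1.79952051e+02 -2.78756198e-02  8.52613004e+01] [ 0.51295964 -0.24566449 -2.44569032] [ 0.03406325 -0.0077829  -0.02382275] 0.27581609197623413
orange housing 38 [[520.0, 169.0, 123.0], [526.0, 176.0, 157.0], [535.0, 242.0, 174.0]]
foot 55 [[509.0, 164.0, 81.0], [531.0, 201.0, 100.0], [538.0, 251.0, 105.0]]
orange housing 185 [[501.0, 167.0, 120.0], [506.0, 172.0, 149.0], [522.0, 219.0, 173.0]]
foot 179 [[446.0, 161.0, 81.0], [463.0, 196.0, 95.0], [522.0, 230.0, 103.0]]
```

View pics/e.png

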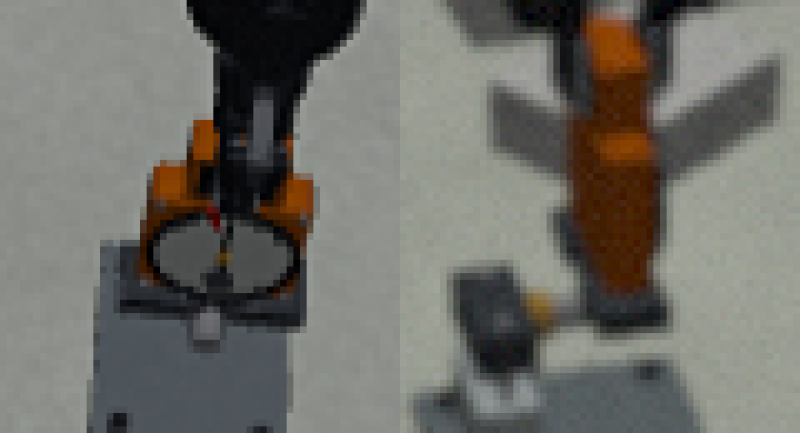

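Call:
{"method": "jog_arm", "body": {"targets": "0.002 0 0.025 0 0 0 -1;0.002 0 0.04 0 0 0 -1;0.002 0 0.047 0 0 0 -1;0.002 0 0.047 0 0 0 -1;0.002 0 0.047 0 0 0 -1"}}

```text
clock: 6.35
position: [515.7, 206.9, 174.4]
ee_rot: [180.0, -0.0, 85.3]
wrist_force: [-0.1, 0.1, -3.4]
grip_width: 0.273
```

Call:
{"method": "jog_arm", "body": {"targets": "0 0 0.005 0 0 0 -1;0 0 0.01 0 0 0 -1;0 0 0.013 0 0 0 -1;0 0 0.013 0 0 0 -1;0 0 0.013 0 0 0 -1"}}

```text
clock: 6.98
position: [515.7, 206.8, 170.4]
ee_rot: [180.0, 0.0, 85.3]
wrist_force: [0.9, -1.3, 0.2]
grip_width: 0.277
```

Seated: the force rose by 3.0 N, which is about 3.5 mm of press, in line with the height. Now I average scene images and rectify the dial plane to measure the mark.

```bash
cat > dial.py <<'E'
from h import *
def dial(name,tilt=0.,N=12,seat=(515,207.2,78.7),yaw=-4.9,xo=12.5,show=True):
    """tilt: gauge rotation about its x, rad. Rectified view seen from front: right=+y', up=z (world vertical plane)"""
    acc=0
    for _ in range(N): acc=acc+manip.read_camera('scene')[0].astype(np.float32)
    im=acc/N; c=cam('scene'); y=np.radians(yaw)
    ex=np.array([np.cos(y),np.sin(y),0]); ey=np.array([-np.sin(y),np.cos(y),0]); ez=np.array([0,0,1.])
    piv=np.array(seat)+50.3*(np.cos(tilt)*ez-np.sin(tilt)*ey)+xo*ex
    s=7; g=np.arange(-42,42,1/s); Y,Z=np.meshgrid(g,-g)
    uv=proj(c,piv+Y[...,None]*ey+Z[...,None]*ez).astype(np.float32)
    w=cv2.remap(im,uv[...,0],uv[...,1],cv2.INTER_CUBIC).clip(0,255)
    r=np.hypot(Y,Z); ch=w
    red=np.clip(ch[...,0]-2.0*ch[...,1].clip(1)-0.0,0,None)*(ch[...,2]>0.5*ch[...,1])*(r<34)
    hub=np.clip(ch[...,0]-2.0*ch[...,2],0,None)*(r<10)*(ch[...,1]>.4*ch[...,0])
    def cen(m): m=m*(m>.4*m.max()); return np.array([(m*Y).sum(),(m*Z).sum()])/m.sum()
    a=cen(red); h=cen(hub); print('red',a.round(1),'hub',h.round(1))
    for p in (h,np.zeros(2)): e=a-p; print(' mark world angle (+ = left/CCW)',np.arctan2(-e[0],e[1]).round(3),'r',np.hypot(*e).round(1))
    # needle: dark pixels in rings
    lum=w.sum(-1)
    for R_ in (12,16,20,24):
        th=np.radians(np.arange(-40,60,.5)); yy=h[0]-R_*np.sin(th); zz=h[1]+R_*np.cos(th)
        vals=cv2.remap(lum.astype(np.float32),((yy+42)*s).astype(np.float32)[None],((42-zz)*s).astype(np.float32)[None],1)[0]
        m=np.clip(np.median(vals)-vals,0,None); m*=m>.5*m.max(); i=m.argmax(); k=abs(np.arange(len(th))-i)<24
        print(' needle r',R_,((m*th*k).sum()/(m*k).sum()).round(3))
    o=w.astype(np.uint8); save(name,o)
E
python3 - <<'E'
from dial import *
print(manip.get_state()['wrist_force'])
dial('f')
E
```

```text
[ 0.90361429 -1.3334005   0.16700402]
red [-6.4 28.6] hub [ 1.4 -5.7]
 mark world angle (+ = left/CCW) 0.224 r 35.1
 mark world angle (+ = left/CCW) 0.219 r 29.3
 needle r 12 -0.04
 needle r 16 -0.021
 needle r 20 0.004
 needle r 24 0.026
```

View pics/f.png

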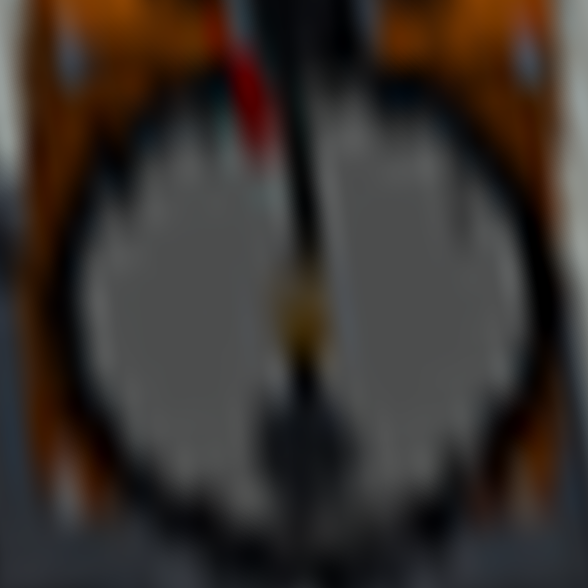

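In the rectified dial, the hub is near (303,315), the needle is nearly vertical and the red mark sits at about (250,95). Going by the horizontal offset, the mark is roughly 0.27 rad to the left. I rock by -0.27 rad about the stud axis (TCP 91.7 mm above the seat), keeping the press.

Call:
{"method": "jog_arm", "body": {"targets": "0.0138 0 0.0003 0 -0.0573 0 -1;0.0275 0 0.0012 0 -0.1146 0 -1;0.0411 0 0.0028 0 -0.1719 0 -1;0.0547 0 0.0049 0 -0.2292 0 -1;0.0682 0 0.0077 0 -0.2865 0 -1;0.0815 0 0.0111 0 -0.3438 0 -1;0.0815 0 0.0111 0 -0.3438 0 -1;0.0815 0 0.0111 0 -0.3438 0 -1;0.0815 0 0.0111 0 -0.3438 0 -1;0.0815 0 0.0111 0 -0.3438 0 -1"}}

```text
clock: 8.82
position: [517.5, 231.1, 167.2]
ee_rot: [-180.0, 15.4, 85.2]
wrist_force: [-2.1, 0.8, -0.9]
grip_width: 0.275
```

```bash
python3 - <<'E'
from dial import *
s=manip.get_state();print(s['wrist_force'],s['position'],s['ee_rot'],s['grip_width'])
dial('g',tilt=-0.27,N=16)
print(manip.get_state()['clock'])
E
```

```text
[-2.12479815  0.79907807 -0.8669793 ] [517.53666853 231.06176437 167.20295496] [-179.98742228   15.4329209    85.24760161] 0.27450097942951307
red [ 2.  30.7] hub [ 0.8 -3.7]
 mark world angle (+ = left/CCW) -0.037 r 34.4
 mark world angle (+ = left/CCW) -0.065 r 30.7
 needle r 12 -0.057
 needle r 16 -0.022
 needle r 20 -0.004
 needle r 24 -0.007
9.625
```

View pics/g.png

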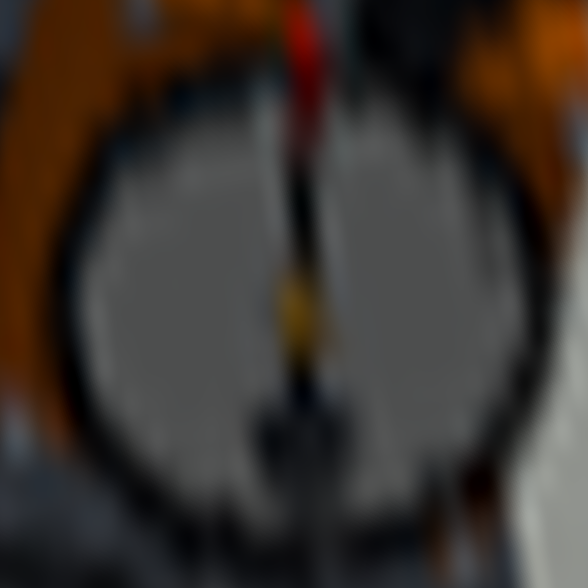

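The red mark at (303,90) stands almost over the needle line at x≈302. I refine the comparison with colour unmixing, so orange does not bleed into the red.

```bash
cat > meas.py <<'E'
from h import *
def meas(f):
    w=cv2.cvtColor(cv2.imread('pics/%s.png'%f),cv2.COLOR_BGR2RGB).astype(float)
    s=7; g=np.arange(-42,42,1/s)[:w.shape[1]]; Y,Z=np.meshgrid(g,-g)
    R_,G,B=w[...,0],w[...,1],w[...,2]
    orng=w[(R_>130)&(G>.3*R_)&(B<.35*R_)]; k=((orng[:,0]-orng[:,1])/(orng[:,1]-orng[:,2])).mean() if len(orng)>20 else 1.2
    red=(R_-G)-k*(G-B).clip(0); red=np.where((red>30)&(abs(Y)<16)&(Z>15)&(Z<41),red,0)
    lum=w.sum(-1); xs,zs=[],[]
    for i in range(len(g)):
        z=-g[i]
        if 5<z<18:
            row=lum[i]; bg=np.median(row[(abs(g)<18)&(abs(g)>7)]); m=(bg-row).clip(0)*(abs(g-1)<6); m*=m>.35*m.max()
            xs.append((m*g).sum()/m.sum()); zs.append(z)
    p=np.polyfit(zs,xs,1)
    hub=np.clip((R_-B)-60,0,None)*(np.hypot(Y-1,Z+3.5)<6); 
    H=[(hub*Y).sum()/hub.sum(),(hub*Z).sum()/hub.sum()]
    print(f,'k %.2f'%k,'hub',np.round(H,2),'needle x at z=5,11,18,28',np.polyval(p,[5,11,18,28]).round(2))
    for z0,z1 in((15,41),(20,24),(24,28),(28,32),(32,36)):
        m=red*(Z>=z0)*(Z<z1)
        if m.sum()>0: print('  red z',z0,z1,'x %.2f'%((m*Y).sum()/m.sum()),'zc %.1f'%((m*Z).sum()/m.sum()),'amt',int(m.sum()/1000))
E
python3 -c "
from meas import *
meas('f');meas('g')"
```

```text
f k 1.11 hub [nan nan] needle x at z=5,11,18,28 [2.07 1.58 1.   0.19]
  red z 15 41 x -6.90 zc 29.5 amt 235
  red z 20 24 x -5.01 zc 22.5 amt 34
  red z 24 28 x -5.54 zc 26.1 amt 63
  red z 28 32 x -6.62 zc 30.0 amt 65
  red z 32 36 x -8.39 zc 33.9 amt 47
g k 1.23 hub [ 0.45 -2.99] needle x at z=5,11,18,28 [1.62 1.22 0.75 0.08]
  red z 15 41 x 1.67 zc 33.9 amt 223
  red z 24 28 x 1.94 zc 26.5 amt 23
  red z 28 32 x 2.13 zc 30.2 amt 48
  red z 32 36 x 1.78 zc 34.2 amt 74meas.py:16: RuntimeWarning: invalid value encountered in scalar divide
  H=[(hub*Y).sum()/hub.sum(),(hub*Z).sum()/hub.sum()]
```

```bash
python3 - <<'E'
from h import *
# wrist camera pose at w1: rebuild from pose offset in tool frame
s=manip.get_state(); c=cam('wrist'); r=rot(s['ee_rot']); off=(c[2]-s['position'])@r; rel=r.T@c[3]
r1=rot([-179.9987,-.0223,90.1002]); p1=np.array([520.548,-202.819,231.188]); c1=(c[0],c[1],p1+r1@off,r1@rel); print(c1[2])
z=np.load('/tmp/w1.npz'); im,d=z['im'].astype(float),z['d']
v,u=np.mgrid[:420,:560]
R_,G,B=im[...,0],im[...,1],im[...,2]
m=(R_-G-1.1*(G-B).clip(0)); m=np.where((u>270)&(u<310)&(v>150)&(v<235)&(R_>2.5*G)&(R_>60),m,0)
print(np.c_[u[m>0],v[m>0],d[m>0],m[m>0]].astype(int).tolist()[:40])
P=pt(c1,u[m>0],v[m>0],d[m>0]); print('depth pts',P.round(1).tolist()[:12])
U=(m*u).sum()/m.sum(); V=(m*v).sum()/m.sum()
for h in (76,79,82,85): print(h,onz(c1,U,V,float(h)).round(1))
# current wrist view
im,d=manip.read_camera('wrist'); o=cv2.resize(im[100:310,190:390],(760,598) if 0 else (570,598),interpolation=3)
a=cv2.resize(z['im'][140:240,250:310],(230,383),interpolation=3); q=np.zeros((598,800,3),np.uint8); q[:,:570]=o; q[:383,570:]=a; save('i',q)
E
```

```text
[ 520.74209889 -121.56094106  373.09619196]
[[292, 204, 298, 85], [293, 204, 297, 69], [292, 205, 296, 123], [293, 205, 297, 97], [291, 206, 266, 58], [292, 206, 297, 151], [293, 206, 298, 126], [291, 207, 266, 60], [292, 207, 298, 161], [293, 207, 299, 137], [291, 208, 266, 54], [292, 208, 298, 140], [293, 208, 299, 117], [292, 209, 303, 60]]
depth pts [[535.8, -211.5, 88.3], [536.7, -211.3, 89.0], [535.7, -211.9, 90.3], [536.7, -212.0, 90.1], [533.2, -203.5, 119.7], [535.7, -213.0, 90.4], [536.8, -213.4, 88.9], [533.3, -204.5, 119.5], [535.8, -214.4, 89.2], [536.8, -214.6, 88.5], [533.3, -205.4, 119.7], [535.8, -215.4, 89.3]]
76 [ 536.7 -218.1   76. ]
79 [ 536.6 -217.1   79. ]
82 [ 536.4 -216.2   82. ]
85 [ 536.3 -215.2   85. ]
```

View pics/i.png

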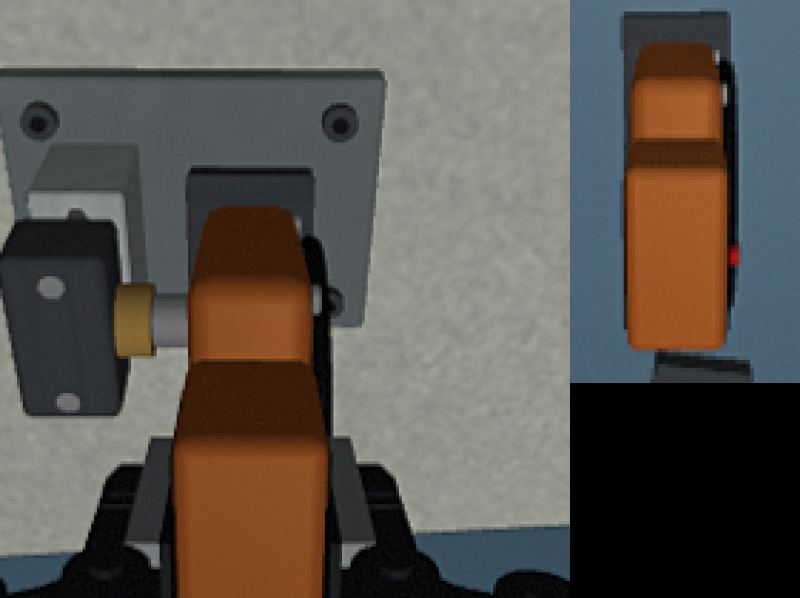

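The grip-camera depth on the mark gives about 0.25 rad and the scene differential gives 0.22–0.25, with 0.24 as the stated minimum. I back off to about -0.247 rad.

Call:
{"method": "jog_arm", "body": {"targets": "-0.0035 0 0 0 0.015 0 -1;-0.007 0 0.0005 0 0.03 0 -1;-0.007 0 0.0005 0 0.03 0 -1;-0.007 0 0.0005 0 0.03 0 -1;-0.007 0 0.0005 0 0.03 0 -1;-0.007 0 0.0005 0 0.03 0 -1;-0.007 0 0.0005 0 0.03 0 -1;-0.007 0 0.0005 0 0.03 0 -1"}}

```text
clock: 10.68
position: [517.5, 229.1, 167.5]
ee_rot: [180.0, 14.1, 85.3]
wrist_force: [0.8, 0.8, -1.0]
grip_width: 0.272
```

```bash
python3 - <<'E'
from dial import *
from meas import meas
s=manip.get_state();print(s['wrist_force'],s['position'],s['ee_rot'],s['grip_width'])
dial('j',tilt=-0.247,N=16); meas('j')
F=np.array([manip.get_state()['wrist_force']]);print(F,manip.get_state()['clock'])
E
```

```text
[ 0.81823716  0.79572769 -0.9863797 ] [517.54926456 229.13417254 167.46834053] [179.99559107  14.12195343  85.27482896] 0.2719363521920133
red [ 2.4 30. ] hub [ 1.1 -4.4]
 mark world angle (+ = left/CCW) -0.037 r 34.4
 mark world angle (+ = left/CCW) -0.078 r 30.1
 needle r 12 -0.037
 needle r 16 -0.053
 needle r 20 -0.03
 needle r 24 -0.007
j k 1.22 hub [nan nan] needle x at z=5,11,18,28 [1.44 1.59 1.78 2.04]
  red z 15 41 x 1.72 zc 32.5 amt 253
  red z 20 24 x 2.12 zc 23.6 amt 4
  red z 24 28 x 2.10 zc 26.4 amt 42
  red z 28 32 x 2.17 zc 30.2 amt 66
  red z 32 36 x 1.57 zc 34.1 amt 81
[[ 0.29803371 -0.64586175  0.30993023]] 11.475meas.py:16: RuntimeWarning: invalid value encountered in scalar divide
  H=[(hub*Y).sum()/hub.sum(),(hub*Z).sum()/hub.sum()]
```

View pics/j.png

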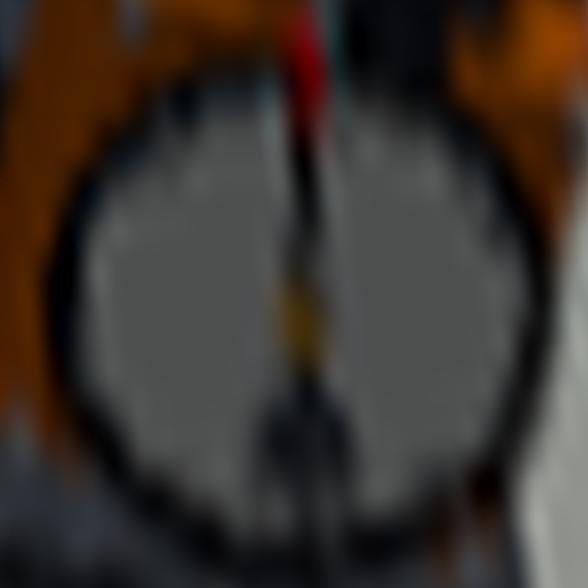

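The red mark (303,80) is in line with the needle at x≈305. The pixels are coarse, at 3 mm each, so I take two more readings at smaller tilts to average out the sampling and then return.

Call:
{"method": "jog_arm", "body": {"targets": "-0.0076 0 0 0 0.032 0 -1;-0.0153 0 0.0004 0 0.064 0 -1;-0.0153 0 0.0004 0 0.064 0 -1;-0.0153 0 0.0004 0 0.064 0 -1;-0.0153 0 0.0004 0 0.064 0 -1;-0.0153 0 0.0004 0 0.064 0 -1"}}

```text
clock: 12.22
position: [517.1, 224.7, 168.4]
ee_rot: [-180.0, 11.3, 85.3]
wrist_force: [0.7, -0.3, -0.8]
grip_width: 0.274
```

```bash
python3 - 2>/dev/null <<'E'
from dial import *
from meas import meas
s=manip.get_state();print(s['position'],s['ee_rot'],s['wrist_force'])
dial('k',tilt=-np.radians(s['ee_rot'][1]),N=10); meas('k')
E
```

```text
[517.09623682 224.71289057 168.42452889] [-179.99535816   11.25607774   85.28270484] [ 0.7214475  -0.32236326 -0.81357229]
red [-0.7 31.6] hub [ 1.7 -3. ]
 mark world angle (+ = left/CCW) 0.07 r 34.7
 mark world angle (+ = left/CCW) 0.023 r 31.6
 needle r 12 -0.005
 needle r 16 0.027
 needle r 20 0.04
 needle r 24 0.049
k k 1.20 hub [ 2.57 -2.3 ] needle x at z=5,11,18,28 [ 2.13  1.5   0.76 -0.3 ]
  red z 15 41 x -1.07 zc 33.7 amt 260
  red z 20 24 x 0.03 zc 23.4 amt 5
  red z 24 28 x -0.00 zc 26.1 amt 28
  red z 28 32 x -0.36 zc 30.4 amt 46
  red z 32 36 x -1.10 zc 34.2 amt 91
```

Call:
{"method": "jog_arm", "body": {"targets": "-0.0076 0 0 0 0.032 0 -1;-0.0153 0 0.0004 0 0.064 0 -1;-0.0153 0 0.0004 0 0.064 0 -1;-0.0153 0 0.0004 0 0.064 0 -1;-0.0153 0 0.0004 0 0.064 0 -1;-0.0153 0 0.0004 0 0.064 0 -1"}}

```text
clock: 13.48
position: [516.7, 220.2, 169.2]
ee_rot: [-180.0, 8.4, 85.3]
wrist_force: [-0.3, 0.2, -0.5]
grip_width: 0.274
```

```bash
python3 - 2>/dev/null <<'E'
from dial import *
from meas import meas
s=manip.get_state();print(s['clock'],s['position'],s['ee_rot'],s['wrist_force'])
dial('l',tilt=-np.radians(s['ee_rot'][1]),N=10); meas('l')
E
```

```text
13.475 [516.74704622 220.21090363 169.21400187] [-179.99954144    8.37449275   85.28630913] [-0.27825724  0.16803657 -0.47394037]
red [-1.9 29.7] hub [ 0.8 -4.6]
 mark world angle (+ = left/CCW) 0.078 r 34.5
 mark world angle (+ = left/CCW) 0.065 r 29.8
 needle r 12 -0.043
 needle r 16 -0.009
 needle r 20 0.003
 needle r 24 0.023
l k 1.14 hub [ 0.6  -4.09] needle x at z=5,11,18,28 [ 1.46  0.99  0.44 -0.35]
  red z 15 41 x -2.08 zc 31.0 amt 261
  red z 20 24 x -0.92 zc 22.2 amt 27
  red z 24 28 x -1.33 zc 26.1 amt 38
  red z 28 32 x -1.91 zc 30.2 amt 58
  red z 32 36 x -2.67 zc 34.0 amt 77
```

The five readings put the mark at 0.235–0.248 rad. I return to a tilt of 14.1° (0.246 rad) and let the needle settle.

Call:
{"method": "jog_arm", "body": {"targets": "0.0102 0 0.0002 0 -0.043 0 -1;0.0204 0 0.0007 0 -0.086 0 -1;0.0305 0 0.0015 0 -0.128 0 -1;0.0305 0 0.0015 0 -0.128 0 -1;0.0305 0 0.0015 0 -0.128 0 -1;0.0305 0 0.0015 0 -0.128 0 -1;0.0305 0 0.0015 0 -0.128 0 -1;0.0305 0 0.0015 0 -0.128 0 -1;0.0305 0 0.0015 0 -0.128 0 -1;0.0305 0 0.0015 0 -0.128 0 -1"}}

```text
clock: 15.22
position: [517.4, 229.1, 167.5]
ee_rot: [-180.0, 14.1, 85.3]
wrist_force: [-1.2, 0.8, -0.9]
grip_width: 0.272
```

```bash
python3 - 2>/dev/null <<'E'
from dial import *
from meas import meas
F=[]
dial('m',tilt=-0.246,N=10); meas('m')
for n in('scene','side')*4: manip.read_camera(n); F.append(manip.get_state()['wrist_force'])
im=np.hstack([cv2.resize(manip.read_camera(n)[0],(400,300)) for n in('scene','side')])
c=manip.read_camera('side')[0][140:215,225:315]; s2=manip.read_camera('scene')[0][165:255,290:385]
save('n',np.vstack([im,np.hstack([cv2.resize(s2,(400,300),interpolation=3),cv2.resize(c,(400,300),interpolation=3)])]))
s=manip.get_state();print(np.mean(F,0),s['clock'],s['position'],s['ee_rot'],s['grip_width'])
E
```

```text
red [ 2.5 29.7] hub [ 1.1 -4.3]
 mark world angle (+ = left/CCW) -0.041 r 34.0
 mark world angle (+ = left/CCW) -0.082 r 29.8
 needle r 12 -0.046
 needle r 16 -0.057
 needle r 20 -0.031
 needle r 24 -0.008
m k 1.22 hub [nan nan] needle x at z=5,11,18,28 [1.49 1.64 1.82 2.07]
  red z 15 41 x 1.78 zc 32.4 amt 250
  red z 20 24 x 2.20 zc 23.6 amt 4
  red z 24 28 x 2.13 zc 26.4 amt 42
  red z 28 32 x 2.21 zc 30.2 amt 66
  red z 32 36 x 1.61 zc 34.1 amt 81
[-1.81252798  0.52667568 -0.31317329] 16.325 [517.46604092 229.10278117 167.48748855] [-179.99770832   14.121206     85.27280333] 0.2731481301425651
```

View pics/n.png

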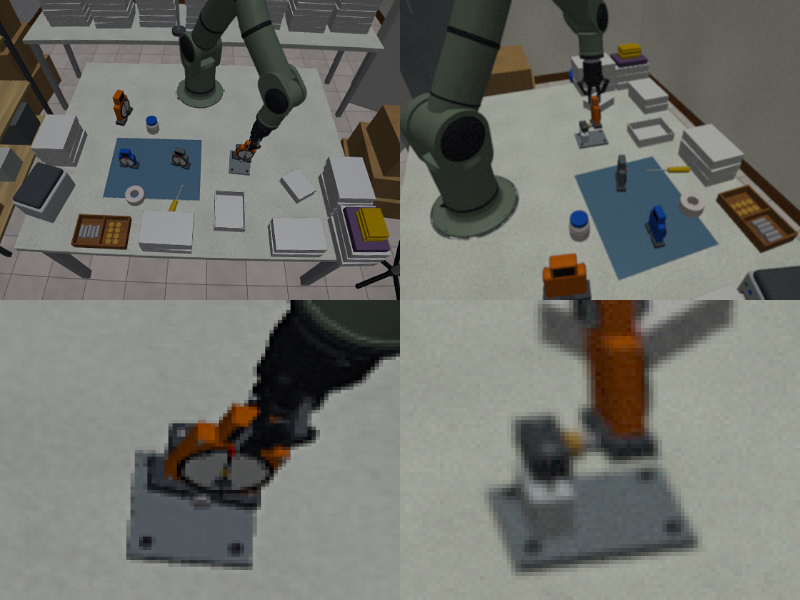

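The gauge sits astride the slim part, the needle runs into the red mark (both at rectified x≈2.1 mm), and everything else is undisturbed. I hand it in.

```bash
python3 -c "
from workcell import manip
print(manip.job_done())"
```

```text
the job is handed in; nothing more can be done
None
```

I handed the job in at about 16 s of the 58 s, with the orange gauge still gripped and lightly pressed on the stud. The needle looks to be on the red mark.

- **What I did:** I took the smaller orange gauge by its grip at 45 N and stood it upright on the slim part of the stud. With the needle near mid-scale, I rocked it to 14.1° (0.246 rad).
- **Press:** By height the stud is down about 3 mm, and by force about 2.4 N. That is well short of the 12 mm stop.
- **Needle on the mark:** In the last picture the needle at the rim and the red mark both lay at about x = 2.1 mm.
- **Rest of the bench:** In the last views nothing else looks moved.

**Less certain:** The scene camera shows only about 3 mm per pixel at the dial. Individual readings of the mark's angle ranged from 0.21 to 0.27 rad, and the fits gave 0.235 to 0.248. The final tilt could be off by about 0.02 rad. One measure in the last check, from the hub, put the mark 0.04 rad past the needle, which disagrees with the other.

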